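# Hook the long plaster mould shut

### The arm

A 6-joint arm with a two-finger parallel gripper is mounted at the origin on the work surface. World frame = base frame: x ahead of the robot, y to its left, z up, the work surface at z = 0. Lengths are in m, angles in rad, forces in N, time in s.
With the tool pointing down it reaches from about 0.375 to 0.975 m from the base axis. Payload 3.8 kg.
Tool frame: the origin (TCP) lies on the centre line of the jaws, within the pads' length; the fingertips stand 17 mm ahead of it and the grasp point (between the pads) lies 2 mm behind it (bot.tip_extent is the distance from the TCP to the fingertips, in m); z points along the fingers, y is the line along which they close (so a half turn about z gives the same grasp; the last joint's range is limited). The gripper opens to 85 mm and grips with 20 to 120 N. Pads are 22 mm wide; open, the fingers measure 114 mm over their backs; the gripper's body (76 mm by 85 mm) begins 54 mm behind the grasp point. The pads swing forward as they close: fully open they stand 13 mm farther back than shut.
Start: joints at [-1.343, 0.264, 1.604, -0, 1.274, -0.037], TCP at [0.177, -0.651, 0.22] pointing down, gripper open.
Joint ranges: [-2.63, 2.63], [-0.94, 2.18], [0.31, 2.57], [-1.31, 4.45], [0, 2.66], [-2.55, 2.55]. Speed limits (rad/s): [2.57, 2.57, 3.14, 3.14, 3.14, 3.14].

### API

Orientations are given as a rotation vector (axis times angle).
In Python, from workcell import readout, read_camera, finish_job, bot gives the robot as it stands.
- The arm moves only by the tool jog_arm, never from a script. Its argument "deltas" is one flat list of numbers, 7 for each row, row after row: the shift along the tool's x, y, z in m, then the turn, a rotation vector about the tool's x, y, z in degrees, then the gripper command: -1 is shut, 1 is fully open, values between are in proportion. A call has 1 to 8 rows; each row is the pose to reach, as a shift and turn from the pose commanded when the call began, along the tool's axes at that moment; what a row does not reach only later rows make up. A row lasts 1/10 s, in which the tool goes at most 50 mm and 8.59 degrees, less where a joint would pass 70% of its speed; a pose out of reach is approached as far as the arm can. A call with a gripper value outside its range is refused whole. The fingers move at their own pace and stop on an object; "squeeze" is the grip in N (left out, the last holds). Time passes only in rows, so rows that repeat a pose let the fingers close. It gives the time, the measured TCP pose, the force, the opening and the grip force at its end, in the units of the state.
- readout.read_state(): the state, without advancing time (a new reading comes with each control period).
- read_camera(name): name is "side" or "top" or "wrist"; returns a dict with "color" (400x640x3 uint8, blue, green, red), "fx", "fy", "cx", "cy" (pixels), "origin" and "attitude" of the camera in the world. Camera axes: x right, y down, z forward; pixel columns grow to the right and rows downward; lengths in m; the calibration is good to about 2 mm. The wrist camera is an equidistant fisheye: a pixel r from the principal point sees the ray r / f radians off the axis. A picture is of the moment at which its call begins. There is no depth.
- finish_job(): hands the job in; it is judged then, once.
The state is a dict: "time": time; "q": joint angles; "joint_vel": joint speeds; "joint_torque": joint torques, N m; "tool_pos": TCP position; "tcp_rot": TCP orientation; "wrist_force": force on the tool from outside, world axes, zero at the start; "torque": the same for the moment, N m; "width": opening from 0.0 (shut) to 1.0 (fully open); "grip_force": force on a finger pad.
Only numpy, scipy, OpenCV 4.12 (cv2) and the standard library are available. Lean on these libraries where they do the work, as an engineer would, in place of code of your own. Each camera call takes 0.05 s, during which the arm holds its last target. There are 200 camera calls.

### The job

On the craft table stand two plaster moulds with pine boards on their sides, a long one and a short one, each with an open steel hook on top. Close up the long mould: take its hook by the wooden knob and swing it round across the seam until it is fully home, with the stud on the other board sitting in the hook's mouth, and let go. Leave the short mould's hook as it is.

Things in the scene. Friction and masses are not known exactly. Their poses are not given: they have to be found in the camera images.
- long_hook (a joint): Angle (rad) of the long mould's steel hook about its upright pivot: 0 = fully home, stud in the mouth, against a firm stop; grows as it swings open, clockwise from above, to 1.9 at most. It swings level; light friction (about 1 N at the knob) holds it wherever it is left; no spring.
- long_hook_knob (a point): Grip point of the upright round wooden knob on the long mould's hook: 16 mm thick, from 22 mm below this point to 16 mm above it, 70 mm from the pivot axis. The hook's bar (7 mm thick) lies under it; its mouth is beyond the knob, 100 mm from the pivot. All else on the mould is at least 26 mm lower than this point.
- long_hook_pivot (a point): Pivot of the hook, fixed on top of the long mould's board, 90 mm above the table and 40 mm below the knob's grip point. Its x axis points to the steel stud 100 mm away on the opposite board; the closed hook lies along it, the open one is turned towards -y. The mould, fixed, is 120 (x) by 240 by 90 mm: white plaster between pine boards; pivot 10 mm from its -x face, 100 mm from its -y end.
- short_hook_knob (a point): Grip point of the same kind of knob on the hook of the short mould, which is of the same make, 120 x 130 x 90 mm. Its hook is open too and must stay as it is.

How it is judged:
At the end, for the whole second after the job is handed in: The long mould's hook is at rest within 0.17 rad (10 degrees) of fully home, so that the stud is in its mouth, and the short mould's hook knob is within 15 mm of where it was (value of joint long_hook below 0.17 rad and velocity of joint long_hook between -0.05 and 0.05 rad/s and distance of short_hook_knob from where it was at the start of the episode below 0.015 m); the robot touches nothing.
It fails at once if the short mould's hook is moved (its knob by more than 15 mm) (distance of short_hook_knob from where it was at the start of the episode above 0.015 m).
It also fails if it takes over 29 s, if anything falls off the work surface, if the arm or the gripper's body presses on something with over 40 N, if the wrist force passes 120 N, or if a joint passes its speed limit or range.

## Working session

There is one attempt and no reset: what is moved stays moved. The work goes in short steps, Python scripts to look and compute and a tool call to move; the robot and the scene stay as the last step left them, time stands still between calls to the robot, and variables do not carry over. Pictures are saved under pics/ and viewed, at most 10 in all, crops included, and the job is handed in when it is done.

Besides the shell and the picture viewer there is one more tool, called after "Emit:" by a JSON object that holds its "name" and its "arguments". jog_arm: Moves the arm, as the interface text tells. Its arguments: {"type":"object","properties":{"deltas":{"type":"array"},"squeeze":{"type":"number"}},"required":["deltas"]}

```bash
ls; mkdir -p pics; python3 - <<'E'
from workcell import readout, read_camera, bot
import cv2,numpy as np,pickle
d={}
for n in("side","top","wrist"):
    c=read_camera(n);d[n]=c;cv2.imwrite(f"pics/{n}0.png",c["color"])
    print(n,c["fx"],c["fy"],c["cx"],c["cy"],np.round(c["origin"],3),np.round(c["attitude"],3).tolist())
pickle.dump(d,open("c0.pkl","wb"))
s=readout.read_state();print(s["time"],s["tool_pos"],s["tcp_rot"])
E
```

```text
pics
side 390.4566826888972 390.4566826888972 317.6618828535746 201.91413688671392 [ 0.422 -0.528  0.606] [-2.243, 0.249, -0.146]
top 410.5400839234175 410.5400839234175 316.98545454548093 192.39524039562653 [0.424 0.032 0.962] [-2.139, 2.16, -0.22]
wrist 309.70691628693146 309.70691628693146 318.2939844398639 200.38996314635955 [ 0.258 -0.629  0.373] [2.276, -1.738, -0.297]
0.15 [ 0.17648791 -0.6508808   0.21879276] [-3.11229297e+00 -4.14425397e-01  2.68397443e-04]
```

View pics/side0.png

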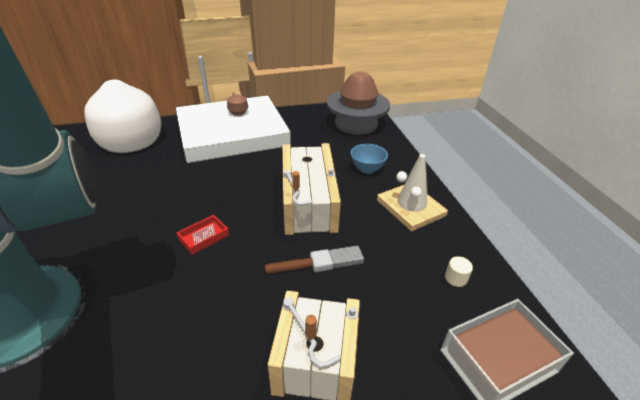

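View pics/top0.png

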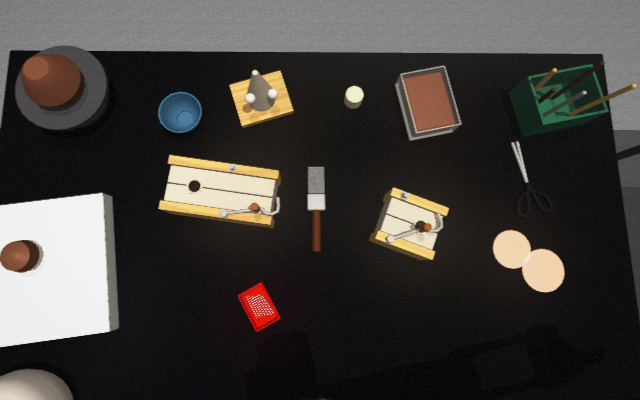

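The top view shows the long mould at columns 160–280: pivot about (224,213), knob about (254,208), stud about (232,167). In the side view it is the far mould: knob about (296,178), pivot about (287,176), stud about (331,173). I'll zoom in on both for precision.

```bash
python3 - <<'E'
import cv2,numpy as np
a=cv2.imread("pics/top0.png")[145:235,150:290];b=cv2.imread("pics/side0.png")[135:240,260:360]
a=cv2.resize(a,None,fx=5,fy=5,interpolation=2)[:,:700];b=cv2.resize(b,None,fx=5,fy=5,interpolation=2)
cv2.imwrite("pics/a.png",a);cv2.imwrite("pics/b.png",b)
E
```

```text
(no output)
```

View pics/a.png

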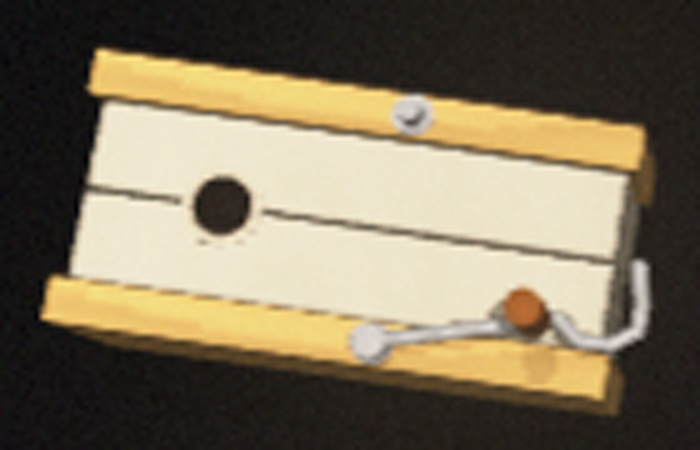

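View pics/b.png

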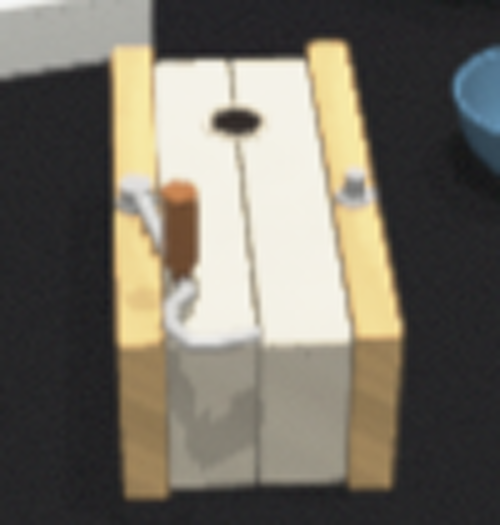

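Crops (5x): knob top at top-view (255,206.6) and side-view (296,172.8); pivot head (224,213.4) and (286.6,172.8); stud (232.4,167.8) and (330.8,173). The mouth points past the -y end, so the hook is open by roughly 1.5 rad.

```bash
cat > h.py <<'E'
import numpy as np
from scipy.spatial.transform import Rotation as R
def ray(c,u,v,fish=False):
    x=np.array([(u-c["cx"])/c["fx"],(v-c["cy"])/c["fy"]])
    if fish:
        r=np.hypot(*x); d=np.r_[x*np.sin(r)/r,np.cos(r)]
    else: d=np.r_[x,1]
    return np.array(c["origin"]),R.from_rotvec(c["attitude"]).apply(d/np.linalg.norm(d))
def tri(rs):
    A=sum(np.eye(3)-np.outer(d,d) for o,d in rs);b=sum((np.eye(3)-np.outer(d,d))@o for o,d in rs)
    p=np.linalg.solve(A,b);return p,max(np.linalg.norm((np.eye(3)-np.outer(d,d))@(p-o)) for o,d in rs)
def atz(r,z): o,d=r;return o+d*(z-o[2])/d[2]
E
python3 - <<'E'
import pickle,numpy as np
from h import *
from workcell import readout
d=pickle.load(open("c0.pkl","rb"))
P={}
for n,t,s in[("knobtop",(255,206.6),(296,172.8)),("pivot",(224,213.4),(286.6,172.8)),("stud",(232.4,167.8),(330.8,173)),("short knobtop",(427,227),(310.5,319))]:
    P[n],e=tri([ray(d["top"],*t),ray(d["side"],*s)]);print(n,P[n].round(4),round(e,4))
k,p,s=P["knobtop"],P["pivot"],P["stud"]
a=lambda v:np.degrees(np.arctan2(v[1],v[0]))
print("stud dist",np.hypot(*(s-p)[:2]),"dir",a(s-p),"knob r",np.hypot(*(k-p)[:2]),"dir",a(k-p))
st=readout.read_state();print(R.from_rotvec(st["tcp_rot"]).as_matrix().round(3))
E
```

```text
knobtop [0.5373 0.1264 0.1428] 0.0019
pivot [0.5289 0.1966 0.0962] 0.0012
stud [0.6287 0.1819 0.0917] 0.0016
short knobtop [ 0.4925 -0.2199  0.1402] 0.0013
stud dist 0.10085308722705807 dir -8.422874434521917 knob r 0.07069716890082327 dir -83.22667606931489
[[ 0.965  0.262 -0.   ]
 [ 0.262 -0.965  0.002]
 [ 0.    -0.002 -1.   ]]
```

Everything agrees with the given sizes: stud distance 101 mm, knob radius 71 mm, knob top 143 mm against an expected 146. The hook is open about 75°. I'll move to a hover over the knob, turning the jaws tangential to the swing.

Emit:
{"name": "jog_arm", "arguments": {"deltas": [0.55,-0.655,0,0,0,-82,1,0.55,-0.655,0,0,0,-82,1,0.55,-0.655,0,0,0,-82,1,0.55,-0.655,0,0,0,-82,1,0.55,-0.655,0,0,0,-82,1,0.55,-0.655,0,0,0,-82,1,0.55,-0.655,0,0,0,-82,1,0.55,-0.655,0,0,0,-82,1]}}

```text
time: 0.95
tool_pos: [0.345, -0.2865, 0.2197]
tcp_rot: [2.33, 2.107, 0.0]
wrist_force: [0.9, -0.5, 0.4]
width: 1.0
grip_force: 0.0
```

```bash
cat > go.py <<'E'
import sys;from h import *
from workcell import readout
s=readout.read_state();M=R.from_rotvec(s["tcp_rot"]).as_matrix();p=np.array(s["tool_pos"])
t=np.array([float(v) for v in sys.argv[1:4]]);print(p.round(4),"delta tool",(M.T@(t-p)).round(4),"ydir",np.degrees(np.arctan2(M[1,1],M[0,1])).round(1),"tilt",(M[:,2]).round(3),s["time"])
E
python3 go.py 0.537 0.127 0.22
```

```text
[ 0.345  -0.2865  0.2197] delta tool [ 4.307e-01  1.496e-01 -2.000e-04] ydir -5.8 tilt [ 0. -0. -1.] 0.95
```

Emit:
{"name": "jog_arm", "arguments": {"deltas": [0.43,0.15,0,0,0,-12.6,1,0.43,0.15,0,0,0,-12.6,1,0.43,0.15,0,0,0,-12.6,1,0.43,0.15,0,0,0,-12.6,1,0.43,0.15,0,0,0,-12.6,1,0.43,0.15,0,0,0,-12.6,1,0.43,0.15,0,0,0,-12.6,1,0.43,0.15,0,0,0,-12.6,1]}}

```text
time: 1.75
tool_pos: [0.516, 0.0752, 0.2198]
tcp_rot: [2.091, 2.345, -0.0]
wrist_force: [1.1, -0.8, 0.2]
width: 0.993
grip_force: 0.0
```

```bash
python3 go.py 0.537 0.127 0.22
```

```text
[0.516  0.0752 0.2198] delta tool [ 0.049   0.0268 -0.0002] ydir 6.6 tilt [ 0. -0. -1.] 1.75
```

Emit:
{"name": "jog_arm", "arguments": {"deltas": [0.049,0.0268,0,0,0,0,1,0.049,0.0268,0,0,0,0,1,0.049,0.0268,0,0,0,0,1,0.049,0.0268,0,0,0,0,1,0.049,0.0268,0,0,0,0,1]}}

```text
time: 2.25
tool_pos: [0.5362, 0.1234, 0.2197]
tcp_rot: [-2.093, -2.343, 0.001]
wrist_force: [0.7, 0.0, -0.3]
width: 1.0
grip_force: 0.0
```

```bash
python3 go.py 0.537 0.127 0.14; python3 - <<'E'
from workcell import read_camera
import cv2,pickle
from h import *
c=read_camera("wrist");pickle.dump(c,open("w1.pkl","wb"));cv2.imwrite("pics/w1.png",c["color"])
K=np.array(c["origin"]);A=R.from_rotvec(c["attitude"]).as_matrix()
for p in([.5373,.1264,.146],[.529,.1966,.096],[.6287,.1819,.092]):
    q=A.T@(np.array(p)-K);r=np.hypot(*q[:2]);th=np.arctan2(r,q[2]);print(p,q[:2]/r*th*c["fx"]+[c["cx"],c["cy"]])
E
```

```text
[0.5362 0.1234 0.2197] delta tool [0.0035 0.0013 0.0797] ydir 6.4 tilt [-0.001 -0.001 -1.   ] 2.25
[0.5373, 0.1264, 0.146] [320.71791466 204.0899092 ]
[0.529, 0.1966, 0.096] [320.15995428 109.81968135]
[0.6287, 0.1819, 0.092] [422.7278416  140.23236514]
```

View pics/w1.png

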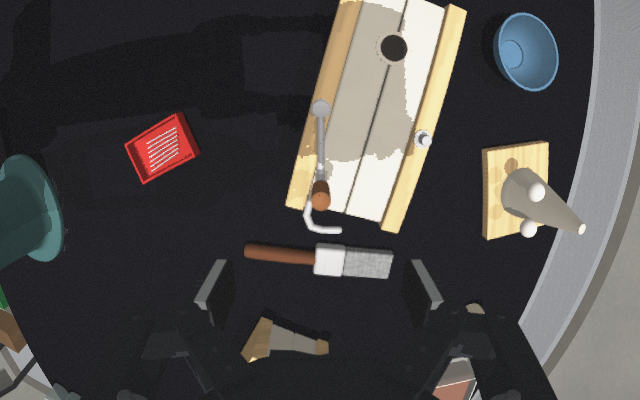

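The wrist view confirms the estimate: knob top (321,201) against a predicted (321,204), pivot (320,108), stud (423,138). I'll descend and close gently.

Emit:
{"name": "jog_arm", "arguments": {"deltas": [0.0045,0.001,0.045,0,0,0,1,0.0045,0.001,0.088,0,0,0,1,0.0045,0.001,0.088,0,0,0,1,0.0045,0.001,0.088,0,0,0,-1,0.0045,0.001,0.088,0,0,0,-1,0.0045,0.001,0.088,0,0,0,-1,0.0045,0.001,0.088,0,0,0,-1,0.0045,0.001,0.088,0,0,0,-1], "squeeze": 20}}

```text
time: 3.1
tool_pos: [0.5381, 0.1296, 0.1333]
tcp_rot: [2.09, 2.343, 0.003]
wrist_force: [-0.1, -0.7, 3.8]
width: 0.144
grip_force: 5.5
```

Emit:
{"name": "jog_arm", "arguments": {"deltas": [0,0,0,0,0,0,-1,0,0,0,0,0,0,-1,0,0,0,0,0,0,-1,0,0,0,0,0,0,-1]}}

```text
time: 3.5
tool_pos: [0.5392, 0.1297, 0.1345]
tcp_rot: [2.089, 2.342, 0.005]
wrist_force: [-0.2, -0.6, 7.3]
width: 0.0
grip_force: 3.7
```

```bash
python3 go.py 0.537 0.128 0.131
```

```text
[0.5392 0.1297 0.1345] delta tool [-0.0015 -0.0024  0.0035] ydir 6.5 tilt [ 0.005  0.001 -1.   ] 3.5
```

The jaws shut completely and the wrist reads 7 N upward, so the grasp did not go as planned. I'll look.

```bash
python3 - <<'E'
from workcell import read_camera,bot
import cv2,pickle,numpy as np
c={n:read_camera(n) for n in("wrist","side","top")};pickle.dump(c,open("c2.pkl","wb"))
a=cv2.resize(c["wrist"]["color"][100:400,180:460],(560,600))
b=cv2.resize(c["side"]["color"][100:240,260:360],None,fx=2.4,fy=2.4,interpolation=2)
t=cv2.resize(c["top"]["color"][130:240,180:280],None,fx=2.4,fy=2.4,interpolation=2)
o=np.zeros((600,800,3),np.uint8);o[:,:560]=a;o[:b.shape[0],560:800]=b;o[336:336+t.shape[0],560:800]=t[:264]
cv2.imwrite("pics/m2.png",o);print(bot.tip_extent)
E
```

```text
0.017
```

View pics/m2.png

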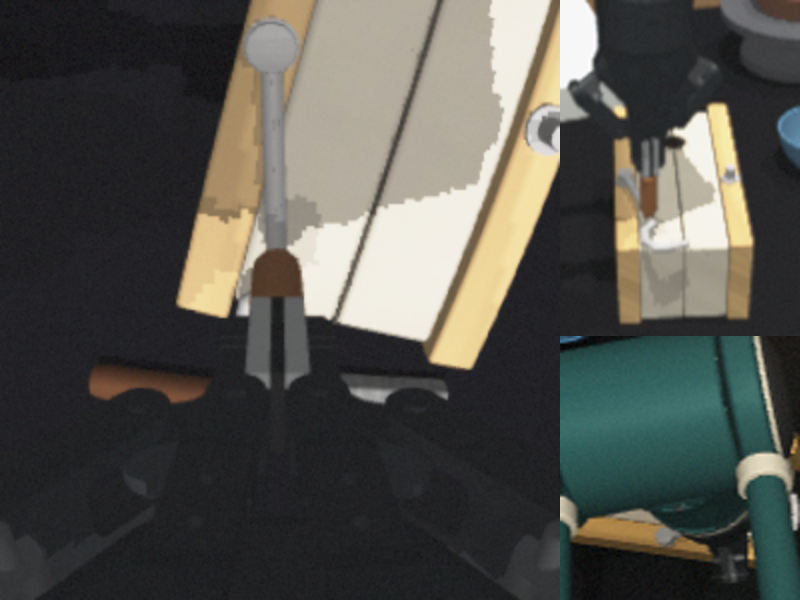

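The fingers' ends appear at the knob's top, at wrist (318,248) and side (298,174), although the TCP readout puts the tips near z 0.117. I'll check this by triangulating the fingertip.

```bash
python3 - <<'E'
from h import *;import pickle
from workcell import readout
c=pickle.load(open("c2.pkl","rb"));c0=pickle.load(open("c0.pkl","rb"));w1=pickle.load(open("w1.pkl","rb"))
def proj(c,p,f):
    q=R.from_rotvec(c["attitude"]).as_matrix().T@(np.array(p)-np.array(c["origin"]));r=np.hypot(*q[:2])
    m=q[:2]/r*np.arctan2(r,q[2]) if f else q[:2]/q[2]
    return (m*c["fx"]+[c["cx"],c["cy"]]).round(1)
print("tip tri",tri([ray(c["wrist"],318.5,248.5,True),ray(c["side"],298.3,173.7)]))
print("knob tri 3",tri([ray(c0["top"],255,206.6),ray(c0["side"],296,172.8),ray(w1,321,201,True)]))
s=readout.read_state();T=np.array(s["tool_pos"]);M=R.from_rotvec(s["tcp_rot"]).as_matrix()
print("q",np.round(s["q"],3),"off cam", (M.T@(np.array(c["wrist"]["origin"])-T)).round(4),(M.T@R.from_rotvec(c["wrist"]["attitude"]).as_matrix()).round(3).tolist())
for n,p in(("tcp",T),("tip",T+.017*M[:,2]),("knobtop",[.5373,.1275,.145]),("knobbase",[.5373,.1275,.108])):
    print(n,np.round(p,4),"wrist",proj(c["wrist"],p,1),"side",proj(c["side"],p,0))
E
```

```text
tip tri (array([0.54184324, 0.13246093, 0.13549926]), np.float64(0.00327005726897533))
knob tri 3 (array([0.53740404, 0.1271024 , 0.14196546]), np.float64(0.0020024588653312293))
q [ 0.191  0.104  1.956 -0.     1.077  0.077] off cam [ 0.0848 -0.0005 -0.1545] [[0.001, -0.945, -0.327], [1.0, 0.001, 0.0], [0.0, -0.327, 0.945]]
tcp [0.5392 0.1297 0.1345] wrist [319.  252.9] side [295.8 175.2]
tip [0.5393 0.1297 0.1175] wrist [318.9 239.6] side [295.9 181.8]
knobtop [0.5373 0.1275 0.145 ] wrist [315.  265.4] side [295.  171.8]
knobbase [0.5373 0.1275 0.108 ] wrist [315.3 235.8] side [295.3 186.1]
```

Both views put the shut tips near z 0.14, resting on the knob's top, about 25 mm higher than the stated tip extent implies. I'll raise the shut jaws clear and measure the true tip offset in free air.

Emit:
{"name": "jog_arm", "arguments": {"deltas": [0,0,-0.03,0,0,0,-1,0,0,-0.06,0,0,0,-1,0,0,-0.06,0,0,0,-1,0,0,-0.06,0,0,0,-1]}}

```text
time: 4.05
tool_pos: [0.538, 0.1297, 0.1931]
tcp_rot: [2.09, 2.343, 0.003]
wrist_force: [-0.3, 0.5, -0.9]
width: 0.002
grip_force: 0.0
```

```bash
python3 go.py 0.537 0.128 0.131; python3 - <<'E'
from workcell import read_camera,readout
import cv2,pickle,numpy as np
c={n:read_camera(n) for n in("wrist","side")};pickle.dump(c,open("c3.pkl","wb"))
a=cv2.resize(c["wrist"]["color"][180:330,260:380],(480,600),interpolation=2)
b=cv2.resize(c["side"]["color"][90:240,260:340],(320,600),interpolation=2)
cv2.imwrite("pics/m3.png",np.hstack([a,b]));print(readout.read_state()["width"],readout.read_state()["wrist_force"])
E
```

```text
[0.538  0.1297 0.1931] delta tool [-0.0016 -0.0013  0.0621] ydir 6.5 tilt [ 0.003  0.001 -1.   ] 4.05
0.0029180161437222236 [ 0.1627424   0.32401008 -0.20399739]
```

View pics/m3.png

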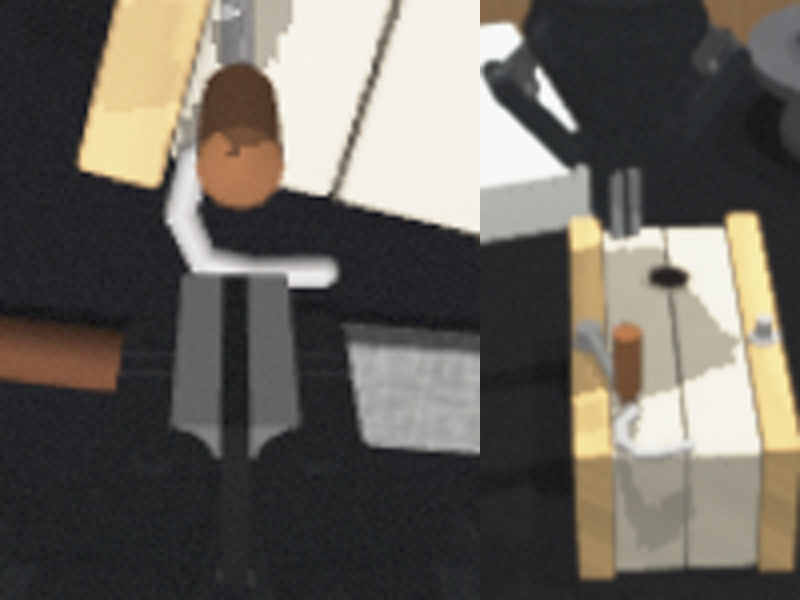

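Free in air: tips at wrist (318.8,248.8), the same as before, and side (296.3,148.8).

```bash
python3 - <<'E'
from h import *;import pickle
c=pickle.load(open("c3.pkl","rb"))
w=ray(c["wrist"],318.8,248.8,True);s=ray(c["side"],296.3,148.8)
aty=lambda r,y:(r[0]+r[1]*(y-r[0][1])/r[1][1]).round(4)
for h in(0,.005,.011): print(h,aty(w,.1297+h),aty(s,.1297-h),"tcp z .1931")
print(tri([w,s]))
E
```

```text
0 [0.5379 0.1297 0.1883] [0.5413 0.1297 0.1982] tcp z .1931
0.005 [0.5373 0.1347 0.1978] [0.5404 0.1247 0.2013] tcp z .1931
0.011 [0.5366 0.1407 0.2091] [0.5393 0.1187 0.205 ] tcp z .1931
(array([0.5396582 , 0.13331444, 0.19585005]), np.float64(0.0022427660966356138))
```

The shut tips really stand about 12 mm behind the reported TCP, not 17 mm ahead. Two views and the contact on the knob agree on this, so the reported z must be about 29 mm lower than planned. I'll open, descend to reported z of about 0.103 (tips about 0.116), and check the force before closing.

Emit:
{"name": "jog_arm", "arguments": {"deltas": [-0.0015,-0.001,0,0,0,0,1,-0.0015,-0.001,0,0,0,0,1,-0.0015,-0.001,0,0,0,0,1,-0.0015,-0.001,0,0,0,0,1,-0.0015,-0.001,0,0,0,0,1,-0.0015,-0.001,0,0,0,0,1,-0.0015,-0.001,0,0,0,0,1,-0.0015,-0.001,0,0,0,0,1]}}

```text
time: 4.95
tool_pos: [0.5365, 0.1278, 0.1919]
tcp_rot: [2.091, 2.344, 0.0]
wrist_force: [-0.3, 0.8, 0.5]
width: 1.003
grip_force: 0.0
```

Emit:
{"name": "jog_arm", "arguments": {"deltas": [0,0,0.03,0,0,0,1,0,0,0.06,0,0,0,1,0,0,0.075,0,0,0,1,0,0,0.09,0,0,0,1,0,0,0.09,0,0,0,1,0,0,0.09,0,0,0,1]}}

```text
time: 5.55
tool_pos: [0.5369, 0.1279, 0.1023]
tcp_rot: [2.091, 2.344, 0.001]
wrist_force: [0.3, -0.0, 0.1]
width: 1.0
grip_force: 0.0
```

No contact. Closing.

Emit:
{"name": "jog_arm", "arguments": {"deltas": [0,0,0,0,0,0,-1,0,0,0,0,0,0,-1,0,0,0,0,0,0,-1,0,0,0,0,0,0,-1,0,0,0,0,0,0,-1,0,0,0,0,0,0,-1,0,0,0,0,0,0,-1,0,0,0,0,0,0,-1], "squeeze": 25}}

```text
time: 6.35
tool_pos: [0.5368, 0.1278, 0.1023]
tcp_rot: [2.091, 2.344, 0.001]
wrist_force: [0.2, 0.3, 4.4]
width: 0.176
grip_force: 25.1
```

```bash
python3 go.py 0.537 0.128 0.103;python3 - <<'E'
from h import *
p=np.array([.5289,.1966])  # pivot
from workcell import readout
s=readout.read_state();T=np.array(s["tool_pos"]);M=R.from_rotvec(s["tcp_rot"]).as_matrix()
v=T[:2]-p;print("r",np.hypot(*v),"ang",np.degrees(np.arctan2(v[1],v[0])))
a0=np.arctan2(v[1],v[0]);r=np.hypot(*v)
for k in range(1,20):
    d=np.radians(k*5);w=r*np.array([np.cos(a0+d),np.sin(a0+d)])-v
    print(k*5,(M.T@np.r_[w,0])[:2].round(4))
E
```

```text
[0.5368 0.1278 0.1023] delta tool [ 0.0002  0.0002 -0.0007] ydir 6.5 tilt [ 0.001  0.    -1.   ] 6.35
r 0.06922801899382869 ang -83.4374267240705
5 [0.0003 0.006 ]
10 [0.0011 0.012 ]
15 [0.0024 0.0179]
20 [0.0042 0.0237]
25 [0.0065 0.0293]
30 [0.0093 0.0346]
35 [0.0125 0.0397]
40 [0.0162 0.0445]
45 [0.0203 0.0489]
50 [0.0248 0.053 ]
55 [0.0296 0.0567]
60 [0.0347 0.0599]
65 [0.04   0.0627]
70 [0.0456 0.065 ]
75 [0.0514 0.0668]
80 [0.0573 0.0681]
85 [0.0632 0.0689]
90 [0.0693 0.0692]
95 [0.0753 0.0689]
```

Gripped, at 15 mm opening. Swing in 5° steps with the jaws turning along.

Emit:
{"name": "jog_arm", "arguments": {"deltas": [0.0003,0.006,0,0,0,-5,-1,0.0011,0.012,0,0,0,-10,-1,0.0024,0.0179,0,0,0,-15,-1,0.0042,0.0237,0,0,0,-20,-1,0.0065,0.0293,0,0,0,-25,-1,0.0093,0.0346,0,0,0,-30,-1,0.0125,0.0397,0,0,0,-35,-1,0.0125,0.0397,0,0,0,-35,-1]}}

```text
time: 7.15
tool_pos: [0.5758, 0.1448, 0.1024]
tcp_rot: [1.288, 2.863, 0.001]
wrist_force: [2.3, -2.7, 3.8]
width: 0.18
grip_force: 25.1
```

```bash
python3 go.py 0.5289 0.1966 0.103
```

```text
[0.5758 0.1448 0.1024] delta tool [ 0.0699 -0.0007 -0.0007] ydir 41.6 tilt [ 0.002 -0.    -1.   ] 7.15
```

Forces are small and it tracks. Another 35°.

Emit:
{"name": "jog_arm", "arguments": {"deltas": [0.0003,0.006,0,0,0,-5,-1,0.0011,0.012,0,0,0,-10,-1,0.0024,0.0179,0,0,0,-15,-1,0.0042,0.0237,0,0,0,-20,-1,0.0065,0.0293,0,0,0,-25,-1,0.0093,0.0346,0,0,0,-30,-1,0.0125,0.0397,0,0,0,-35,-1,0.0125,0.0397,0,0,0,-35,-1]}}

```text
time: 7.95
tool_pos: [0.5977, 0.1807, 0.1024]
tcp_rot: [0.369, 3.116, 0.001]
wrist_force: [5.1, -2.0, 1.6]
width: 0.182
grip_force: 24.9
```

```bash
python3 go.py 0.5289 0.1966 0.103
```

```text
[0.5977 0.1807 0.1024] delta tool [ 0.0706 -0.0006 -0.0008] ydir 76.5 tilt [ 0.004  0.    -1.   ] 7.95
```

Emit:
{"name": "jog_arm", "arguments": {"deltas": [0.0001,0.003,0,0,0,-2,-1,0.0003,0.005,0,0,0,-4,-1,0.0003,0.007,0,0,0,-5,-1,0.0003,0.007,0,0,0,-5,-1]}}

```text
time: 8.35
tool_pos: [0.5989, 0.1869, 0.1024]
tcp_rot: [0.236, 3.129, 0.0]
wrist_force: [5.2, -2.3, 0.7]
width: 0.175
grip_force: 24.8
```

```bash
python3 go.py 0.5289 0.1966 0.103
```

```text
[0.5989 0.1869 0.1024] delta tool [ 0.0707 -0.001  -0.0008] ydir 81.4 tilt [ 0.004 -0.    -1.   ] 8.35
```

No stop felt yet, so I'll push on gently.

Emit:
{"name": "jog_arm", "arguments": {"deltas": [-0.0005,0.001,0,0,0,0,-1,-0.0005,0.002,0,0,0,-1,-1,-0.0005,0.003,0,0,0,-2,-1,-0.0005,0.003,0,0,0,-2,-1]}}

```text
time: 8.75
tool_pos: [0.5989, 0.1872, 0.1023]
tcp_rot: [0.182, 3.135, -0.007]
wrist_force: [3.7, -10.2, 4.4]
width: 0.177
grip_force: 25.4
```

Firm stop: 10 N tangential, position stalled in line with the stud. I'll ease the push off, then release and rise.

Emit:
{"name": "jog_arm", "arguments": {"deltas": [0,-0.0015,0,0,0,0,-1,0,-0.002,0,0,0,0,-1,0,-0.002,0,0,0,0,1,0,-0.002,0,0,0,0,1,0,-0.002,0,0,0,0,1,0,-0.002,0,0,0,0,1,0,-0.002,0,0,0,0,1,0,-0.002,0,0,0,0,1]}}

```text
time: 9.55
tool_pos: [0.5977, 0.1884, 0.1017]
tcp_rot: [-0.177, -3.136, 0.0]
wrist_force: [-0.1, -1.1, 0.3]
width: 1.002
grip_force: 0.0
```

Emit:
{"name": "jog_arm", "arguments": {"deltas": [0,0,0,0,0,0,1,0,0,0,0,0,0,1,0,0,-0.04,0,0,0,1,0,0,-0.08,0,0,0,1,0,0,-0.12,0,0,0,1,0,0,-0.12,0,0,0,1,0,0,-0.12,0,0,0,1]}}

```text
time: 10.25
tool_pos: [0.5989, 0.1885, 0.2238]
tcp_rot: [0.177, 3.133, 0.002]
wrist_force: [-0.1, -0.1, -0.2]
width: 1.001
grip_force: 0.0
```

```bash
python3 - <<'E'
from workcell import read_camera,readout
import cv2,pickle,numpy as np
c={n:read_camera(n) for n in("wrist","side")};pickle.dump(c,open("c4.pkl","wb"))
a=c["wrist"]["color"][0:320,200:480];a=cv2.resize(a,(480,549))
b=cv2.resize(c["side"]["color"][130:240,260:340],(320,440),interpolation=2)
o=np.zeros((549,800,3),np.uint8);o[:,:480]=a;o[:440,480:]=b
cv2.imwrite("pics/m4.png",o)
E
```

```text
(no output)
```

View pics/m4.png

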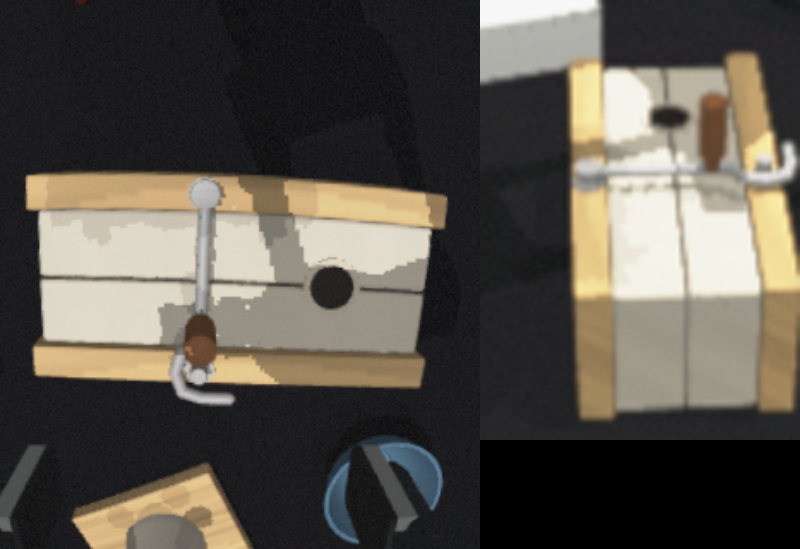

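The picture shows the hook lying straight across the seam from pivot (205,193) to stud (198,376), with the stud in the mouth. The jaws are open and clear above. Handing in.

```bash
python3 -c "
from workcell import finish_job;print(finish_job())"
```

```text
the job is handed in; nothing more can be done
None
```

The long mould's hook is closed against its stop with the stud in its mouth, the gripper is open and clear of everything, the short mould was never touched, and the job is handed in at about 10 s (no verdict was returned).

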